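Find the rocking corner of the drilling jig and press its shim flat

TASK

One corner of the plywood drilling-jig plate rocks: press down on the plate's corners with closed fingertips, one at a time, until you feel one give, and let it go. Then press the raised steel shim strip beside that corner down until it lies fully flat, leave the other three shims standing as they are, and draw back clear. Nothing is to be gripped or lifted, and the loose things on and around the jig stay where they are.

Things in the scene. Friction and masses are not known exactly. Their poses are not given: they have to be found in the camera images.
- plate_mid (a point): Middle of the top face of the plywood jig plate (160 mm along x, 180 mm along y, 18 mm thick), level, 58 mm above the bench. The plate is held at its middle over a fixed hardwood base board (200 x 350 x 20 mm) and stands on four packers hidden under its corners; one of them, a different one each time, is 6 mm too low.
- corner_1 (a point): Point to press on the plate's top face near its robot-side left (-x, +y) corner, at (-62, 70) mm in x, y from the plate's middle. Moves with the plate. Any corner may be the one that rocks: it springs down about 6 mm under some 3 N and comes back when let go; a firm corner gives under 1.5 mm.
- shim_1_pad (a point): Point to press on the shim of corner_1: the top face of its steel strip (30 mm wide, 4 mm thick), 40 mm out from its pivot, about 70 mm beyond the corner point along the plate's +y. The strip pivots at the plate's edge, reaches 60 mm out and slopes up outward about 20 degrees, end 50 mm above the bench. Pressed down it swings flat: this point goes from 45 to 32 mm above the bench.
- corner_2 (a point): Point to press on the plate's top face near its robot-side right (-x, -y) corner, at (-62, -70) mm in x, y from the plate's middle. Moves with the plate. Any corner may be the one that rocks: it springs down about 6 mm under some 3 N and comes back when let go; a firm corner gives under 1.5 mm.
- shim_2_pad (a point): Point to press on the shim of corner_2: the top face of its steel strip (30 mm wide, 4 mm thick), 40 mm out from its pivot, about 70 mm beyond the corner point along the plate's -y. The strip pivots at the plate's edge, reaches 60 mm out and slopes up outward about 20 degrees, end 50 mm above the bench. Pressed down it swings flat: this point goes from 45 to 32 mm above the bench.
- corner_3 (a point): Point to press on the plate's top face near its far right (+x, -y) corner, at (62, -70) mm in x, y from the plate's middle. Moves with the plate. Any corner may be the one that rocks: it springs down about 6 mm under some 3 N and comes back when let go; a firm corner gives under 1.5 mm.
- shim_3_pad (a point): Point to press on the shim of corner_3: the top face of its steel strip (30 mm wide, 4 mm thick), 40 mm out from its pivot, about 70 mm beyond the corner point along the plate's -y. The strip pivots at the plate's edge, reaches 60 mm out and slopes up outward about 20 degrees, end 50 mm above the bench. Pressed down it swings flat: this point goes from 45 to 32 mm above the bench.
- corner_4 (a point): Point to press on the plate's top face near its far left (+x, +y) corner, at (62, 70) mm in x, y from the plate's middle. Moves with the plate. Any corner may be the one that rocks: it springs down about 6 mm under some 3 N and comes back when let go; a firm corner gives under 1.5 mm.
- shim_4_pad (a point): Point to press on the shim of corner_4: the top face of its steel strip (30 mm wide, 4 mm thick), 40 mm out from its pivot, about 70 mm beyond the corner point along the plate's +y. The strip pivots at the plate's edge, reaches 60 mm out and slopes up outward about 20 degrees, end 50 mm above the bench. Pressed down it swings flat: this point goes from 45 to 32 mm above the bench.
- shim_1 (a joint): Swing of shim 1 in rad: about 0 to 0.03 standing up as found, 0.34 lying flat (hard stop). Stiff pivot: about 3 to 5 N at the pad moves it and it stays where it is left. Under the rocking corner it goes fully flat, which fills the gap and makes the corner firm; under a firm corner it jams at about 0.14 and stays bent.
- shim_2 (a joint): Swing of shim 2 in rad: about 0 to 0.03 standing up as found, 0.34 lying flat (hard stop). Stiff pivot: about 3 to 5 N at the pad moves it and it stays where it is left. Under the rocking corner it goes fully flat, which fills the gap and makes the corner firm; under a firm corner it jams at about 0.14 and stays bent.
- shim_3 (a joint): Swing of shim 3 in rad: about 0 to 0.03 standing up as found, 0.34 lying flat (hard stop). Stiff pivot: about 3 to 5 N at the pad moves it and it stays where it is left. Under the rocking corner it goes fully flat, which fills the gap and makes the corner firm; under a firm corner it jams at about 0.14 and stays bent.
- shim_4 (a joint): Swing of shim 4 in rad: about 0 to 0.03 standing up as found, 0.34 lying flat (hard stop). Stiff pivot: about 3 to 5 N at the pad moves it and it stays where it is left. Under the rocking corner it goes fully flat, which fills the gap and makes the corner firm; under a firm corner it jams at about 0.14 and stays bent.
- bush: Bystander: loose steel drill bush, a ring 32 mm across, 14 mm high, lying on the plate near its middle; origin at its underside.
- offcut: Bystander: loose beech offcut 40 x 25 x 18 mm lying on the plate near its middle; origin at its underside.
- plug: Bystander: loose round wooden plug, 24 mm across, 30 mm high, standing on the base board between the two shims of the +y side; origin at its underside.
- gauge: Bystander: wooden marking gauge, 70 x 28 x 60 mm stock with a 160 mm round stem, on the bench to the left; origin under the stock.
- square: Bystander: try square with a 110 mm wooden stock and a 150 mm steel blade, flat on the bench to the right; origin under the stock.
- driver: Bystander: screwdriver with a wooden handle lying beyond the jig; origin at its underside.
- plate: The jig plate itself; origin at the middle of its underside, axes as for plate_mid.

How it is judged:
By the outcome, as a careful person would: the job done as asked, in the order asked, and still so for the second after the job is handed in, with the robot touching nothing.
It also fails if it takes over 48 s, if anything falls off the work surface, if the arm or the gripper's body presses on something with over 40 N, if the wrist force passes 120 N, or if a joint passes its speed limit or range.

ROBOT

A 6-joint arm with a two-finger parallel gripper is mounted at the origin on the work surface. World frame = base frame: x ahead of the robot, y to its left, z up, the work surface at z = 0. Lengths are in mm, angles in rad, forces in N, time in s.
With the tool pointing down it reaches from about 350 to 975 mm from the base axis. Payload 7.1 kg.
Tool frame: the origin (TCP) lies between the finger pads; the fingertips stand 19 mm ahead of it and the grasp point (between the pads) is the TCP; z points along the fingers, y is the line along which they close (so a half turn about z gives the same grasp; the last joint's range is limited). The gripper opens to 88 mm and grips with 3 to 60 N. Pads are 20 mm wide; open, the fingers measure 115 mm over their backs; the gripper's body (75 mm by 178 mm) begins 61 mm behind the grasp point.
Start: joints at [-1.31, 0.423, 1.63, -0, 1.089, -0.019], TCP at [172.62, -600.672, 215.075] pointing down, gripper open.
Joint ranges: [-3, 3], [-0.9, 2.11], [0.09, 2.58], [-1.31, 4.45], [0.11, 2.69], [-2.54, 2.54]. Speed limits (rad/s): [2.39, 2.39, 3.01, 3.14, 3.14, 3.14].

INTERFACE

Orientations are given as a rotation vector (axis times angle).
In Python, from workcell import ctrl gives the robot as it stands.
- The arm moves only by the tool arm_command, never from a script. Its argument "series" is a list of rows, each an object with "linear": the shift along the tool's x, y, z in m, a list of three; "turn": the turn about the tool's z in rad. A call has 1 to 10 rows; each row shifts and turns the commanded pose from where the row before left it, along the tool's axes as they then stand; what a row does not reach is not made up. A row lasts 1/10 s, in which the tool goes at most 50 mm and 8.59 degrees, less where a joint would pass 70% of its speed; a pose out of reach is approached as far as the arm can. A call with a gripper value outside its range is refused whole. "jaw" is the opening, from -1 (shut) to 1 (fully open), set as the call begins (left out, the last holds). The fingers move at their own pace and stop on an object; the grip force is fixed at half the most. Time passes only in rows, so rows that do not move let the fingers close. It gives the time, the measured TCP pose, the force, the opening and the grip force at its end, in the units of the state.
- ctrl.get_obs(): the state, without advancing time (a new reading comes with each control period).
- ctrl.get_image(name): name is "scene" or "side" or "wrist"; returns a dict with "frame" (400x640x3 uint8, blue, green, red), "fx", "fy", "cx", "cy" (pixels), "rvec" (rotation vector, rad) and "tvec" (3), from world to camera coordinates, as OpenCV has them. Camera axes: x right, y down, z forward; pixel columns grow to the right and rows downward; lengths in mm; the calibration is good to about 2 mm. A picture is of the moment at which its call begins. There is no depth.
- ctrl.close_job(): hands the job in; it is judged then, once.
The state is a dict: "t": time; "qpos": joint angles; "qvel": joint speeds; "joint_torque": joint torques, N m; "ee_pos": TCP position; "orientation": TCP orientation; "ft_force": force on the tool from outside, world axes, zero at the start; "moment": the same for the moment, N m; "width": finger opening in mm; "grasp_force": force on a finger pad.
Only numpy, scipy, OpenCV 4.12 (cv2) and the standard library are available. Lean on these libraries where they do the work, as an engineer would, in place of code of your own. Each camera call takes 0.05 s, during which the arm holds its last target. There are 200 camera calls.

## Working session

There is one attempt and no reset: what is moved stays moved. The work goes in short steps, Python scripts to look and compute and a tool call to move; the robot and the scene stay as the last step left them, time stands still between calls to the robot, and variables do not carry over. Pictures are saved under pics/ and viewed, at most 10 in all, crops included, and the job is handed in when it is done.

Besides the shell and the picture viewer there is one more tool, called after "Request:" in YAML: its name, and indented under it one key for each argument. arm_command: Moves the arm, as the interface text tells. Its arguments: {"type":"object","properties":{"series":{"type":"array"},"jaw":{"type":"number"}},"required":["series"]}

```bash
mkdir -p pics; cat > h.py <<'E'
import numpy as np, cv2
from workcell import ctrl
def shot(n,f):
    d=ctrl.get_image(n); cv2.imwrite('pics/'+f,d['frame']); np.save('pics/'+f+'.npy',d,allow_pickle=True); return d
def load(f): return np.load('pics/'+f+'.npy',allow_pickle=True).item()
def ray(d,u,v,z):
    R=cv2.Rodrigues(np.array(d['rvec'],float))[0]; t=np.array(d['tvec'],float).ravel()
    c=-R.T@t; r=R.T@np.array([(u-d['cx'])/d['fx'],(v-d['cy'])/d['fy'],1]); return c+r*(z-c[2])/r[2]
def proj(d,p):
    R=cv2.Rodrigues(np.array(d['rvec'],float))[0]; q=R@np.array(p,float)+np.array(d['tvec'],float).ravel()
    return d['fx']*q[0]/q[2]+d['cx'], d['fy']*q[1]/q[2]+d['cy']
E
python3 - <<'E'
from h import *
for n in('scene','side'): d=shot(n,n+'0.png'); print(n,ray(d,320,200,58))
print(ctrl.get_obs())
E
```

```text
scene [585.3493394  -15.26087223  58.        ]
side [587.00348097 -62.34159184  58.        ]
{'t': 0.1, 'qpos': array([-1.31001033e+00,  4.23745565e-01,  1.63061072e+00,  1.15058720e-05,
        1.08863712e+00, -1.90182769e-02]), 'qvel': array([ 0.00127561, -0.00189708, -0.00242153, -0.00050107, -0.00135702,
        0.00073088]), 'joint_torque': array([-1.53720110e-03, -5.45619893e+01, -2.74323303e+01,  6.45843451e-02,
        1.87950575e-02, -2.91827337e-05]), 'ee_pos': array([ 172.48611852, -600.18106185,  214.39234896]), 'orientation': array([-3.10952119e+00, -4.37880804e-01,  2.49332047e-04]), 'ft_force': array([ 0.66168719, -0.52069989, -0.79542587]), 'moment': array([ 0.04082772, -0.0200953 ,  0.01797385]), 'grasp_force': 0.0, 'width': 87.90106578340678}
```

View pics/scene0.png

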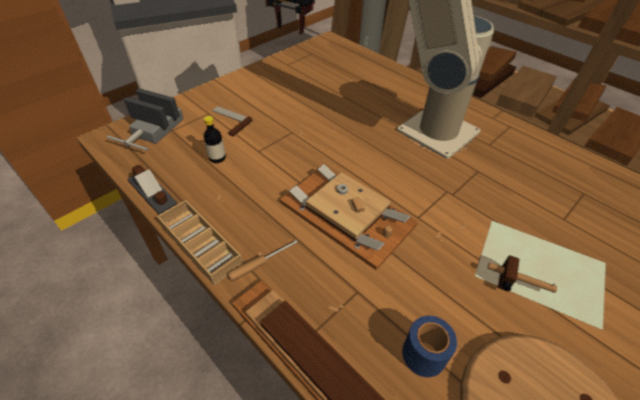

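View pics/side0.png

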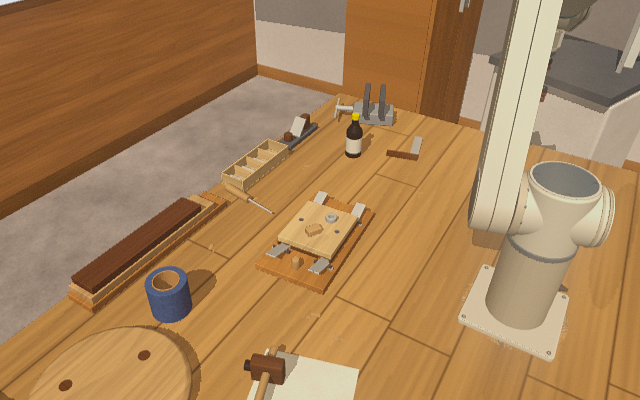

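The scene view shows the plate near (348,204) and its shims at (299,193), (327,173), (396,214) and (369,242). The side view shows the plate at (318,228). Next I'll mask the plate's top face in both views.

```bash
python3 - <<'E'
from h import *
out=[]
for n,(u,v),box in(('scene',(348,204),(270,150,430,270)),('side',(318,228),(245,180,385,300))):
    d=load(n+'0.png'); f=d['frame']; hsv=cv2.cvtColor(f,cv2.COLOR_BGR2HSV)
    x0,y0,x1,y1=box
    for p in((335,213),(350,190),(318,205),(383,232)) if n=='scene' else ((300,235),(325,215),(340,240),(285,265)): print(n,p,hsv[p[1],p[0]])
    out.append(cv2.resize(f[y0:y1,x0:x1],(390 if n=='scene' else 390,300 if n=='scene' else 334),interpolation=cv2.INTER_CUBIC))
h=max(o.shape[0] for o in out); out=[cv2.copyMakeBorder(o,0,h-o.shape[0],0,0,0) for o in out]
cv2.imwrite('pics/c1.png',np.hstack(out))
E
```

```text
scene (335, 213) [ 18  96 119]
scene (350, 190) [ 17 132 193]
scene (318, 205) [ 18 129 192]
scene (383, 232) [ 13 161  76]
side (300, 235) [ 18 123 212]
side (325, 215) [ 17 104 216]
side (340, 240) [ 18 123 217]
side (285, 265) [ 15 173 193]
```

View pics/c1.png

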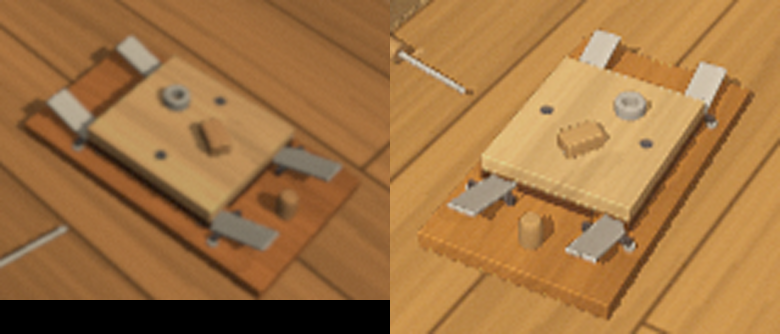

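The crop shows the plate's top-face corners in both views: scene at about (342,173), (392,203), (357,235), (307,200), and side at about (310,200), (359,217), (330,256), (278,237). I'll cast those corners onto z=58 and triangulate the height as a check.

```bash
python3 - <<'E'
from h import *
S=np.array([(341.8,172.8),(391.8,202.8),(357,235.2),(306.9,200)]);T=np.array([(358.8,217),(330.4,256.5),(278,237.5),(309.6,200.5)])
a=load('scene0.png');b=load('side0.png')
P=lambda d:np.array([[d['fx'],0,d['cx']],[0,d['fy'],d['cy']],[0,0,1]])@np.c_[cv2.Rodrigues(np.array(d['rvec'],float))[0],np.array(d['tvec'],float).ravel()]
A=np.array([ray(a,*p,58) for p in S]);B=np.array([ray(b,*p,58) for p in T])
print(A.round(1));print(B.round(1))
for o in range(4):
    h=cv2.triangulatePoints(P(a),P(b),S.T.copy(),np.roll(T,o,0).T.copy()); print(o,(h[:3]/h[3]).T.round(1).tolist())
m=(A.mean(0)+B.mean(0))/2;print(A.mean(0),B.mean(0))
for Q in(A,B):
    for i in range(4):
        e=Q[(i+1)%4]-Q[i]; print(np.linalg.norm(e).round(1),np.degrees(np.arctan2(e[1],e[0])).round(1))
print(cv2.Rodrigues(np.array(ctrl.get_obs()['orientation']))[0].round(3))
E
```

```text
[[460.7 -48.9  58. ]
 [447.2 130.8  58. ]
 [602.2 139.   58. ]
 [611.9 -40.6  58. ]]
[[454.1 -52.8  58. ]
 [442.5 128.9  58. ]
 [597.2 140.2  58. ]
 [611.6 -43.9  58. ]]
0 [[455.7, -54.4, 54.4], [443.8, 127.9, 55.4], [599.7, 137.0, 54.2], [611.2, -42.1, 58.4]]
1 [[552.3, 40.1, 151.1], [437.2, 88.7, 125.7], [504.3, 48.3, -61.8], [643.8, 35.5, 21.3]]
2 [[586.1, 119.4, 128.5], [521.1, 147.8, 193.4], [505.7, 7.6, 22.6], [540.1, -94.9, -129.1]]
3 [[485.1, 15.1, 9.7], [540.8, 200.3, 148.2], [584.0, 86.6, 113.9], [515.6, -161.7, -65.0]]
[530.50869871  45.0779241   58.        ] [526.35779717  43.10783577  58.        ]
180.2 94.3
155.3 3.0
179.8 -86.9
151.5 -176.8
182.1 93.6
155.1 4.2
184.7 -85.5
157.7 -176.8
[[ 0.961  0.276 -0.   ]
 [ 0.276 -0.961  0.001]
 [ 0.    -0.001 -1.   ]]
```

Request:
arm_command:
  series:
    - {"linear": [0, 0, -0.03], "turn": 0.108}
    - {"linear": [0, 0, -0.04], "turn": 0.108}
    - {"linear": [0.022, -0.034, 0], "turn": 0}
    - {"linear": [0.022, -0.034, 0], "turn": 0}
    - {"linear": [0.022, -0.034, 0], "turn": 0}
    - {"linear": [0.022, -0.034, 0], "turn": 0}
    - {"linear": [0.022, -0.034, 0], "turn": 0}
    - {"linear": [0.022, -0.034, 0], "turn": 0}
    - {"linear": [0.022, -0.034, 0], "turn": 0}
    - {"linear": [0.022, -0.034, 0], "turn": 0}
  jaw: -1

```text
t: 1.1
ee_pos: [331.2, -316.3, 284.9]
orientation: [-3.14, -0.1, 0.0]
ft_force: [0.2, -0.1, -0.0]
width: 10.8
grasp_force: 0.0
```

Request:
arm_command:
  series:
    - {"linear": [0.022, -0.035, 0], "turn": 0}
    - {"linear": [0.022, -0.035, 0], "turn": 0}
    - {"linear": [0.022, -0.035, 0], "turn": 0}
    - {"linear": [0.022, -0.035, 0], "turn": 0}
    - {"linear": [0.022, -0.035, 0], "turn": 0}
    - {"linear": [0.022, -0.035, 0], "turn": 0}
    - {"linear": [0.022, -0.035, 0], "turn": 0}
    - {"linear": [0.022, -0.035, 0], "turn": 0}
    - {"linear": [0.022, -0.035, 0], "turn": 0}
    - {"linear": [0.022, -0.035, 0], "turn": 0}

```text
t: 2.1
ee_pos: [528.5, 47.0, 284.8]
orientation: [3.14, 0.101, -0.001]
ft_force: [1.5, -0.5, 0.5]
width: 0.4
grasp_force: 0.0
```

Request:
arm_command:
  series:
    - {"linear": [0, 0, 0], "turn": 0}
    - {"linear": [0, 0, 0], "turn": 0}
    - {"linear": [0, 0, 0], "turn": 0}

```text
t: 2.4
ee_pos: [527.5, 44.7, 284.7]
orientation: [3.14, 0.1, -0.002]
ft_force: [-0.0, 0.1, 0.3]
width: 0.7
grasp_force: 0.0
```

```bash
python3 - <<'E'
from h import *
d=shot('wrist','w1.png'); o=ctrl.get_obs(); print(o['t'],o['ee_pos'],o['width'],o['ft_force']); print(cv2.Rodrigues(o['orientation'])[0].round(3), ray(d,320,200,58))
E
```

```text
2.45 [527.48044927  44.42044254 284.87554418] 0.31235914951440175 [ 1.05613275 -0.43714613  0.69452328]
[[ 0.998  0.063 -0.001]
 [ 0.063 -0.998 -0.   ]
 [-0.001  0.    -1.   ]] [486.27979251  46.88919053  58.        ]
```

View pics/w1.png

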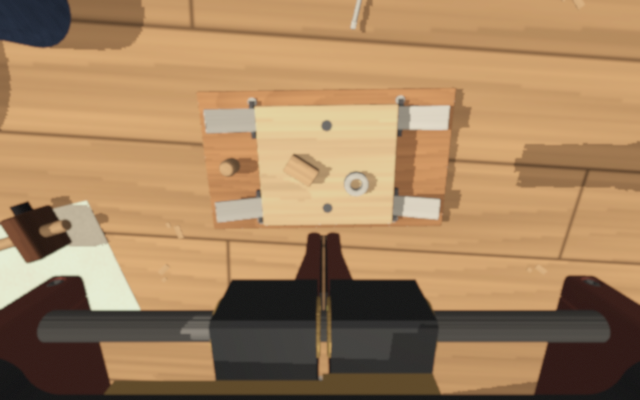

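The wrist view shows the plate with corners at about (256,106), (397,106), (394,223), (263,224). The shim strips are grey: shim 4 (230,121), shim 3 (424,118), shim 1 (239,210), shim 2 (416,207). I'll refine these with masks.

```bash
python3 - <<'E'
from h import *
d=load('w1.png');h=cv2.cvtColor(d['frame'],cv2.COLOR_BGR2HSV)
print(h[150,285],h[150,420],h[80,300])
g=((h[...,1]<70)&(h[...,2]>100)).astype(np.uint8); 
n,l,s,c=cv2.connectedComponentsWithStats(g)
O=np.array([528.4,44.1]);y=.063;R=np.array([[np.cos(y),-np.sin(y)],[np.sin(y),np.cos(y)]])
for i in range(1,n):
    x0,y0,w,hh,a=s[i]
    if a>300 and 190<c[i][0]<460 and y0<230:
        b=cv2.boxPoints(cv2.minAreaRect(np.argwhere(l==i)[:,::-1].astype(np.float32)))
        print(c[i].round(1),a,b.round(1).tolist()); 
        p=ray(d,*c[i],41); print('  centroid world z=41',p.round(1),'plate frame',(R.T@(p[:2]-O)).round(1))
for p in((256,106),(397,106),(393.5,223),(263.5,223.5)):
    q=ray(d,*p,58);print(q.round(1),(R.T@(q[:2]-O)).round(1))
for cn in((-62,70),(-62,-70),(62,-70),(62,70)):
    k=lambda v:R@np.array(v)+O
    print(cn,k(cn).round(1),'pad',k((cn[0],np.sign(cn[1])*140)).round(1),proj(d,[*k((cn[0],np.sign(cn[1])*140)),45]))
E
```

```text
[ 18  88 226] [ 14 132 211] [ 16 116 204]
[231.3 119.6] 1259 [[203.3000030517578, 99.9000015258789], [254.89999389648438, 97.80000305175781], [256.6000061035156, 136.89999389648438], [204.89999389648438, 139.0]]
  centroid world z=41 [583.6 169.2  41. ] plate frame [ 63.  121.4]
[423.4 117.3] 1225 [[398.0, 105.0], [449.0, 105.0], [449.0, 130.0], [398.0, 130.0]]
  centroid world z=41 [602.4 -81.2  41. ] plate frame [  66.  -129.7]
[355.8 183.9] 423 [[344.0, 172.0], [368.0, 172.0], [368.0, 196.0], [344.0, 196.0]]
  centroid world z=41 [507.6  -1.6  41. ] plate frame [-23.7 -44.3]
[239.7 209.2] 976 [[215.0, 192.0], [262.0, 192.0], [262.0, 222.0], [215.0, 222.0]]
  centroid world z=41 [460.  160.4  41. ] plate frame [-61.  120.4]
[415.8 207. ] 975 [[393.0, 220.0], [393.0, 195.0], [440.0, 195.0], [440.0, 220.0]]
  centroid world z=41 [479.3 -90.1  41. ] plate frame [ -57.5 -130.9]
[603.  133.4  58. ] [80.1 84.4]
[614.1 -41.   58. ] [ 80.1 -90.3]
[459.4 -57.   58. ] [-75.3 -96.6]
[447.2 123.2  58. ] [-76.1  84. ]
(-62, 70) [462.1 110.1] pad [457.7 179.9] (np.float64(225.1534522406167), np.float64(210.81593270790032))
(-62, -70) [470.9 -29.7] pad [475.3 -99.5] (np.float64(422.7534756738502), np.float64(210.89948539827432))
(62, -70) [594.7 -21.9] pad [599.1 -91.7] (np.float64(431.9745531486431), np.float64(120.63167662786364))
(62, 70) [585.9 117.9] pad [581.5 187.7] (np.float64(216.16382033890739), np.float64(120.52022177600757))
```

Request:
arm_command:
  series:
    - {"linear": [-0.015, -0.0165, 0.03], "turn": 0}
    - {"linear": [-0.015, -0.0165, 0.03], "turn": 0}
    - {"linear": [-0.0155, -0.0165, 0.03], "turn": 0}
    - {"linear": [-0.0155, -0.0165, 0.03], "turn": 0}
    - {"linear": [0, 0, 0.03], "turn": 0}
    - {"linear": [0, 0, 0.03], "turn": 0}
    - {"linear": [0, 0, 0.02], "turn": 0}
    - {"linear": [0, 0, 0.002], "turn": 0}
    - {"linear": [0, 0, 0], "turn": 0}
    - {"linear": [0, 0, 0], "turn": 0}

```text
t: 3.45
ee_pos: [463.9, 107.0, 84.2]
orientation: [-3.14, -0.099, -0.003]
ft_force: [0.2, 0.3, 0.3]
width: 0.7
grasp_force: 0.0
```

Request:
arm_command:
  series:
    - {"linear": [0, 0, 0.002], "turn": 0}
    - {"linear": [0, 0, 0.002], "turn": 0}
    - {"linear": [0, 0, 0.001], "turn": 0}
    - {"linear": [0, 0, 0], "turn": 0}
    - {"linear": [0, 0, 0], "turn": 0}

```text
t: 3.95
ee_pos: [463.1, 107.3, 78.1]
orientation: [-3.14, -0.1, -0.0]
ft_force: [-0.4, 0.9, -0.5]
width: 0.4
grasp_force: 0.0
```

Request:
arm_command:
  series:
    - {"linear": [0, 0, 0.001], "turn": 0}
    - {"linear": [0, 0, 0.001], "turn": 0}
    - {"linear": [0, 0, 0], "turn": 0}
    - {"linear": [0, 0, 0], "turn": 0}

```text
t: 4.35
ee_pos: [463.0, 107.3, 76.0]
orientation: [3.14, 0.1, -0.0]
ft_force: [-0.9, -0.4, 0.2]
width: 0.5
grasp_force: 0.0
```

Request:
arm_command:
  series:
    - {"linear": [0, 0, 0.001], "turn": 0}
    - {"linear": [0, 0, 0], "turn": 0}
    - {"linear": [0, 0, 0], "turn": 0}

```text
t: 4.65
ee_pos: [463.0, 107.3, 75.0]
orientation: [3.14, 0.1, -0.0]
ft_force: [-0.6, -0.7, 0.1]
width: 0.6
grasp_force: 0.0
```

Request:
arm_command:
  series:
    - {"linear": [0, 0, 0.001], "turn": 0}
    - {"linear": [0, 0, 0], "turn": 0}
    - {"linear": [0, 0, 0], "turn": 0}

```text
t: 4.95
ee_pos: [463.0, 107.3, 74.0]
orientation: [3.14, 0.1, -0.0]
ft_force: [-0.4, -0.2, 0.2]
width: 0.5
grasp_force: 0.0
```

Request:
arm_command:
  series:
    - {"linear": [0, 0, 0.001], "turn": 0}
    - {"linear": [0, 0, 0], "turn": 0}
    - {"linear": [0, 0, 0], "turn": 0}

```text
t: 5.25
ee_pos: [463.1, 107.3, 73.1]
orientation: [-3.14, -0.1, 0.0]
ft_force: [-0.8, 0.0, 0.7]
width: 0.6
grasp_force: 0.0
```

Request:
arm_command:
  series:
    - {"linear": [0, 0, 0.001], "turn": 0}
    - {"linear": [0, 0, 0], "turn": 0}
    - {"linear": [0, 0, 0], "turn": 0}

```text
t: 5.55
ee_pos: [463.1, 107.3, 72.0]
orientation: [-3.14, -0.1, 0.0]
ft_force: [0.0, 0.0, -0.2]
width: 0.3
grasp_force: 0.0
```

Request:
arm_command:
  series:
    - {"linear": [0, 0, 0.001], "turn": 0}
    - {"linear": [0, 0, 0], "turn": 0}
    - {"linear": [0, 0, 0], "turn": 0}

```text
t: 5.85
ee_pos: [463.1, 107.3, 71.0]
orientation: [-3.14, -0.1, 0.0]
ft_force: [0.4, -0.9, -0.2]
width: 0.4
grasp_force: 0.0
```

```bash
python3 - <<'E'
from h import *
o=[]
for n,(x,y) in(('scene',(360,180)),('side',(335,210))):
    d=shot(n,n+'1.png'); o.append(cv2.resize(d['frame'][y-40:y+80,x-60:x+60],(400,400),interpolation=cv2.INTER_CUBIC)); print(proj(d,[463,107.3,52]))
cv2.imwrite('pics/c2.png',np.hstack(o))
E
```

```text
(np.float64(381.40678724335777), np.float64(202.61003018339744))
(np.float64(327.60892545080327), np.float64(250.38944679466624))
```

View pics/c2.png

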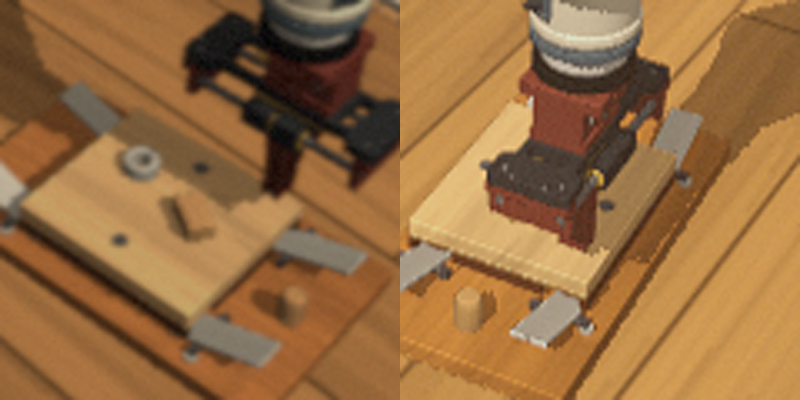

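The tips sit right over corner 1, at crop pixels (275,190) and (578,245). They're about 10 mm higher than projected and not touching yet. I'll go on down.

Request:
arm_command:
  series:
    - {"linear": [0, 0, 0.001], "turn": 0}
    - {"linear": [0, 0, 0.001], "turn": 0}
    - {"linear": [0, 0, 0], "turn": 0}
    - {"linear": [0, 0, 0], "turn": 0}

```text
t: 6.35
ee_pos: [463.1, 107.3, 69.0]
orientation: [-3.14, -0.1, 0.0]
ft_force: [-0.3, 0.2, 0.7]
width: 0.2
grasp_force: 0.0
```

Request:
arm_command:
  series:
    - {"linear": [0, 0, 0.001], "turn": 0}
    - {"linear": [0, 0, 0.001], "turn": 0}
    - {"linear": [0, 0, 0], "turn": 0}
    - {"linear": [0, 0, 0], "turn": 0}

```text
t: 6.75
ee_pos: [463.0, 107.3, 67.0]
orientation: [3.14, 0.1, -0.0]
ft_force: [0.1, 0.2, -0.5]
width: 0.2
grasp_force: 0.0
```

Request:
arm_command:
  series:
    - {"linear": [0, 0, 0.001], "turn": 0}
    - {"linear": [0, 0, 0.001], "turn": 0}
    - {"linear": [0, 0, 0], "turn": 0}
    - {"linear": [0, 0, 0], "turn": 0}

```text
t: 7.15
ee_pos: [463.0, 107.3, 65.0]
orientation: [3.14, 0.1, -0.0]
ft_force: [-0.2, 0.4, -0.8]
width: 0.0
grasp_force: 0.0
```

Request:
arm_command:
  series:
    - {"linear": [0, 0, 0.001], "turn": 0}
    - {"linear": [0, 0, 0.001], "turn": 0}
    - {"linear": [0, 0, 0], "turn": 0}
    - {"linear": [0, 0, 0], "turn": 0}

```text
t: 7.55
ee_pos: [463.1, 107.3, 63.0]
orientation: [3.14, 0.1, -0.0]
ft_force: [-0.5, -0.9, -0.6]
width: 0.5
grasp_force: 0.0
```

```bash
python3 - <<'E'
from h import *
o=[]
for n,(x,y) in(('scene',(360,180)),('side',(335,210))):
    d=shot(n,n+'2.png'); o.append(cv2.resize(d['frame'][y-20:y+60,x-40:x+40],(400,400),interpolation=cv2.INTER_CUBIC)); print(proj(d,[463,107.3,52]),proj(d,[463,107.3,63]))
cv2.imwrite('pics/c3.png',np.hstack(o)); print(ctrl.get_obs())
E
```

```text
(np.float64(381.40678724335777), np.float64(202.61003018339744)) (np.float64(381.92777682468017), np.float64(199.98342209148623))
(np.float64(327.60892545080327), np.float64(250.38944679466624)) (np.float64(327.74336640696725), np.float64(247.28223505023647))
{'t': 7.65, 'qpos': array([ 2.02582159e-01,  4.60542605e-01,  2.04671760e+00, -3.33439605e-06,
        6.34324780e-01,  1.70963765e+00]), 'qvel': array([ 0.00115084, -0.00025143,  0.00116761, -0.00165272, -0.00110902,
       -0.00052952]), 'joint_torque': array([-1.04351427e-04, -4.49874079e+01, -1.57265908e+01,  2.83568188e-03,
       -7.33806076e-02, -3.45514593e-05]), 'ee_pos': array([463.0986799 , 107.26812735,  63.08665767]), 'orientation': array([3.13999651e+00, 1.00111123e-01, 1.23903698e-05]), 'ft_force': array([0.90845574, 0.3662855 , 0.00830947]), 'moment': array([-0.0233958 ,  0.06565348,  0.00706497]), 'grasp_force': 0.0, 'width': 0.3951777450024876}
```

View pics/c3.png

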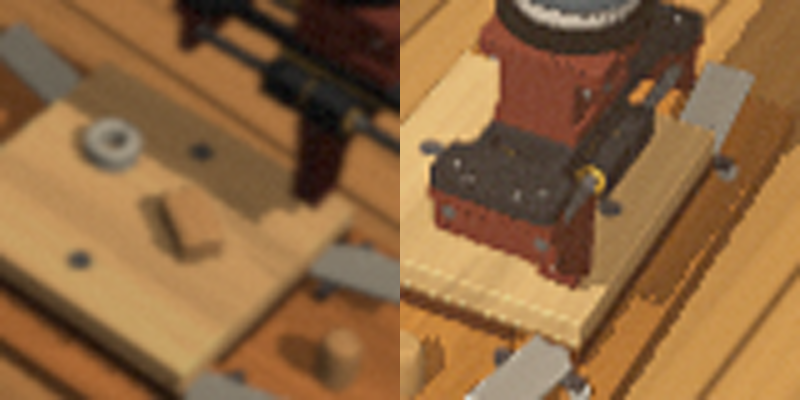

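The tips show at scene (383,200) and side (330,247), which puts them at z≈63. So the real contact end is about at the reported TCP height. Continuing in 1 mm steps.

Request:
arm_command:
  series:
    - {"linear": [0, 0, 0.001], "turn": 0}
    - {"linear": [0, 0, 0.001], "turn": 0}
    - {"linear": [0, 0, 0], "turn": 0}

```text
t: 7.95
ee_pos: [463.0, 107.3, 60.9]
orientation: [3.14, 0.1, -0.0]
ft_force: [0.2, 0.1, 0.5]
width: 0.5
grasp_force: 0.0
```

Request:
arm_command:
  series:
    - {"linear": [0, 0, 0.001], "turn": 0}
    - {"linear": [0, 0, 0], "turn": 0}
    - {"linear": [0, 0, 0], "turn": 0}

```text
t: 8.25
ee_pos: [463.1, 107.3, 60.1]
orientation: [3.14, 0.1, -0.0]
ft_force: [-0.8, -0.3, -0.3]
width: 0.2
grasp_force: 0.0
```

Request:
arm_command:
  series:
    - {"linear": [0, 0, 0.001], "turn": 0}
    - {"linear": [0, 0, 0], "turn": 0}
    - {"linear": [0, 0, 0], "turn": 0}

```text
t: 8.55
ee_pos: [463.1, 107.3, 59.1]
orientation: [3.14, 0.1, -0.0]
ft_force: [0.5, 0.7, 0.5]
width: 0.3
grasp_force: 0.0
```

Request:
arm_command:
  series:
    - {"linear": [0, 0, 0.001], "turn": 0}
    - {"linear": [0, 0, 0], "turn": 0}
    - {"linear": [0, 0, 0], "turn": 0}

```text
t: 8.85
ee_pos: [463.1, 107.3, 58.1]
orientation: [3.14, 0.1, -0.0]
ft_force: [-0.5, -0.7, 1.0]
width: 0.7
grasp_force: 0.0
```

Request:
arm_command:
  series:
    - {"linear": [0, 0, 0.001], "turn": 0}
    - {"linear": [0, 0, 0], "turn": 0}
    - {"linear": [0, 0, 0], "turn": 0}

```text
t: 9.15
ee_pos: [463.1, 107.3, 57.0]
orientation: [-3.14, -0.1, 0.0]
ft_force: [-0.7, -0.4, -0.4]
width: 0.8
grasp_force: 0.0
```

Request:
arm_command:
  series:
    - {"linear": [0, 0, 0.001], "turn": 0}
    - {"linear": [0, 0, 0], "turn": 0}
    - {"linear": [0, 0, 0], "turn": 0}

```text
t: 9.45
ee_pos: [463.1, 107.3, 56.0]
orientation: [3.14, 0.1, -0.0]
ft_force: [-0.1, 0.2, 0.7]
width: 0.3
grasp_force: 0.0
```

```bash
python3 - <<'E'
from h import *
o=[]
for n,(x,y) in(('scene',(380,200)),('side',(330,245))):
    d=shot(n,n+'3.png'); o.append(cv2.resize(d['frame'][y-25:y+25,x-25:x+25],(400,400),interpolation=cv2.INTER_NEAREST)); print(proj(d,[463,107.3,37]),proj(d,[463,107.3,56]))
    e=load(n+'0.png')
    w=np.abs(d['frame'].astype(int)-e['frame']).max(2)
cv2.imwrite('pics/c4.png',np.hstack(o)); o=ctrl.get_obs(); print(o['joint_torque'],o['ft_force'],o['moment'])
E
```

```text
(np.float64(380.7085211182217), np.float64(206.13039128147264)) (np.float64(381.59535287003223), np.float64(201.65936241836786))
(np.float64(327.4278369672861), np.float64(254.57478048181332)) (np.float64(327.6576507950231), np.float64(249.26330215741376))
[ 2.81666053e-04 -4.53253269e+01 -1.52473354e+01  2.72283614e-03
 -7.36130308e-02 -1.71688328e-05] [ 0.01994819 -0.2689891   0.41899843] [0.00456471 0.0118711  0.01052878]
```

View pics/c4.png

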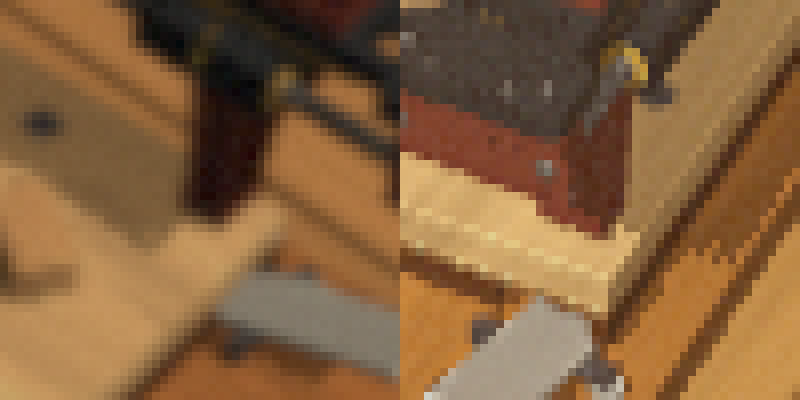

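The tip bottom is at scene (382.5,202.5) and side (330.6,249.6), about z≈57–58, so it's only just reaching the plate. Continuing.

Request:
arm_command:
  series:
    - {"linear": [0, 0, 0.001], "turn": 0}
    - {"linear": [0, 0, 0], "turn": 0}
    - {"linear": [0, 0, 0], "turn": 0}

```text
t: 9.85
ee_pos: [463.1, 107.3, 55.0]
orientation: [3.14, 0.1, -0.0]
ft_force: [-0.5, -0.3, -0.1]
width: 0.3
grasp_force: 0.0
```

Request:
arm_command:
  series:
    - {"linear": [0, 0, 0.001], "turn": 0}
    - {"linear": [0, 0, 0], "turn": 0}
    - {"linear": [0, 0, 0], "turn": 0}

```text
t: 10.15
ee_pos: [463.0, 107.3, 54.0]
orientation: [3.14, 0.1, -0.0]
ft_force: [-0.5, 0.4, -0.6]
width: 0.3
grasp_force: 0.0
```

Request:
arm_command:
  series:
    - {"linear": [0, 0, 0.001], "turn": 0}
    - {"linear": [0, 0, 0], "turn": 0}
    - {"linear": [0, 0, 0], "turn": 0}

```text
t: 10.45
ee_pos: [463.0, 107.3, 53.0]
orientation: [3.14, 0.1, -0.0]
ft_force: [-1.0, 0.0, -0.5]
width: 0.5
grasp_force: 0.0
```

Request:
arm_command:
  series:
    - {"linear": [0, 0, 0.001], "turn": 0}
    - {"linear": [0, 0, 0], "turn": 0}

```text
t: 10.65
ee_pos: [463.0, 107.3, 52.0]
orientation: [3.14, 0.1, -0.0]
ft_force: [-0.5, 0.6, -0.3]
width: 0.4
grasp_force: 0.0
```

Request:
arm_command:
  series:
    - {"linear": [0, 0, 0.001], "turn": 0}
    - {"linear": [0, 0, 0], "turn": 0}

```text
t: 10.85
ee_pos: [463.0, 107.3, 51.0]
orientation: [3.14, 0.1, -0.0]
ft_force: [-0.5, -0.4, -0.9]
width: 0.6
grasp_force: 0.0
```

Request:
arm_command:
  series:
    - {"linear": [0, 0, 0.001], "turn": 0}
    - {"linear": [0, 0, 0], "turn": 0}

```text
t: 11.05
ee_pos: [463.1, 107.4, 50.1]
orientation: [-3.14, -0.1, -0.0]
ft_force: [-2.1, 0.4, 2.8]
width: 0.6
grasp_force: 1.3
```

```bash
python3 - <<'E'
from h import *
d=shot('side','side4.png'); s=shot('scene','scene4.png')
o=[cv2.resize(f['frame'][y-25:y+25,x-25:x+25],(400,400),interpolation=cv2.INTER_NEAREST) for f,x,y in((s,380,200),(d,330,245))]
cv2.imwrite('pics/c5.png',np.hstack(o))
a=load('side0.png');u,v=327,256
for nm,b in(('s',d),('s3',load('side3.png'))): # shift of plate corner patch near (330,256), below tip
    A=a['frame'][253:264,318:342];B=b['frame'][248:270,313:347]
    r=cv2.matchTemplate(cv2.cvtColor(B,cv2.COLOR_BGR2GRAY),cv2.cvtColor(A,cv2.COLOR_BGR2GRAY),cv2.TM_CCOEFF_NORMED);print(nm,cv2.minMaxLoc(r))
E
```

```text
s (-0.18377332389354706, 0.9786767959594727, (10, 9), (5, 5))
s3 (-0.19404783844947815, 0.9975597262382507, (10, 9), (5, 5))
```

Request:
arm_command:
  series:
    - {"linear": [0, 0, 0.001], "turn": 0}
    - {"linear": [0, 0, 0], "turn": 0}
    - {"linear": [0, 0, 0], "turn": 0}

```text
t: 11.45
ee_pos: [463.2, 107.5, 49.6]
orientation: [-3.14, -0.1, -0.001]
ft_force: [-2.3, 1.9, 9.9]
width: 0.5
grasp_force: 4.8
```

View pics/c5.png

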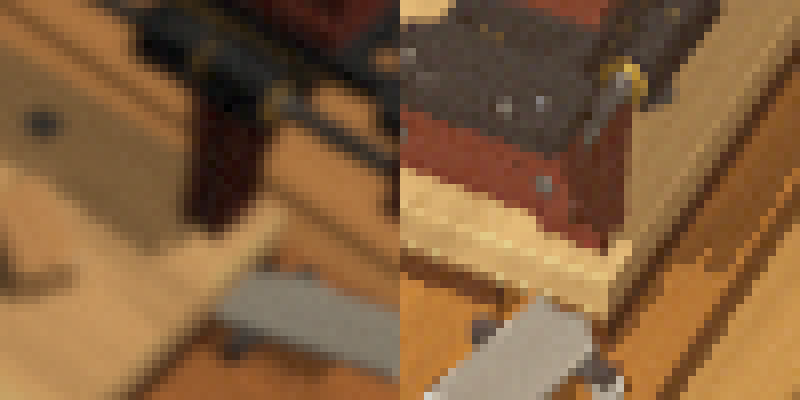

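Corner 1 is firm: force went from 0 to 10 N in about 1 mm, with contact at a reading of z≈50.5 and no shift of the plate. On to corner 2.

Request:
arm_command:
  series:
    - {"linear": [0, 0, -0.025], "turn": 0}
    - {"linear": [0, 0.035, 0], "turn": 0}
    - {"linear": [0, 0.035, 0], "turn": 0}
    - {"linear": [0.001, 0.035, 0], "turn": 0}
    - {"linear": [0, 0.035, 0], "turn": 0}
    - {"linear": [0, 0, 0.015], "turn": 0}
    - {"linear": [0, 0, 0.007], "turn": 0}
    - {"linear": [0, 0, 0], "turn": 0}
    - {"linear": [0, 0, 0], "turn": 0}

```text
t: 12.35
ee_pos: [472.7, -31.8, 51.9]
orientation: [-3.14, -0.102, 0.001]
ft_force: [0.2, 0.6, 0.1]
width: 0.4
grasp_force: 0.0
```

Request:
arm_command:
  series:
    - {"linear": [0, 0, 0.001], "turn": 0}
    - {"linear": [0, 0, 0.001], "turn": 0}
    - {"linear": [0, 0, 0], "turn": 0}
    - {"linear": [0, 0, 0], "turn": 0}

```text
t: 12.75
ee_pos: [473.2, -32.1, 50.3]
orientation: [-3.14, -0.101, -0.001]
ft_force: [0.2, 2.1, 0.6]
width: 0.4
grasp_force: 0.5
```

Request:
arm_command:
  series:
    - {"linear": [0, 0, 0.001], "turn": 0}
    - {"linear": [0, 0, 0], "turn": 0}
    - {"linear": [0, 0, 0], "turn": 0}

```text
t: 13.05
ee_pos: [473.3, -32.3, 49.7]
orientation: [-3.14, -0.1, -0.001]
ft_force: [-1.6, 2.1, 10.1]
width: 0.5
grasp_force: 4.5
```

Corner 2 is firm too. Corner 3 next.

Request:
arm_command:
  series:
    - {"linear": [0, 0, -0.025], "turn": 0}
    - {"linear": [0.031, 0, 0], "turn": 0}
    - {"linear": [0.031, 0, 0], "turn": 0}
    - {"linear": [0.031, 0, 0], "turn": 0}
    - {"linear": [0.031, 0, 0], "turn": 0}
    - {"linear": [0, 0, 0.015], "turn": 0}
    - {"linear": [0, 0, 0.007], "turn": 0}
    - {"linear": [0, 0, 0], "turn": 0}
    - {"linear": [0, 0, 0], "turn": 0}

```text
t: 13.95
ee_pos: [594.9, -24.5, 51.5]
orientation: [-3.14, -0.1, 0.004]
ft_force: [-0.2, 0.3, -0.8]
width: 0.4
grasp_force: 0.0
```

Request:
arm_command:
  series:
    - {"linear": [0, 0, 0.001], "turn": 0}
    - {"linear": [0, 0, 0.001], "turn": 0}
    - {"linear": [0, 0, 0], "turn": 0}
    - {"linear": [0, 0, 0], "turn": 0}

```text
t: 14.35
ee_pos: [596.4, -24.5, 50.3]
orientation: [-3.14, -0.1, 0.001]
ft_force: [-1.3, -0.5, 2.8]
width: 0.3
grasp_force: 0.9
```

Request:
arm_command:
  series:
    - {"linear": [0, 0, 0.001], "turn": 0}
    - {"linear": [0, 0, 0], "turn": 0}
    - {"linear": [0, 0, 0], "turn": 0}

```text
t: 14.65
ee_pos: [596.5, -24.5, 49.7]
orientation: [3.14, 0.1, -0.001]
ft_force: [-4.2, -0.9, 8.4]
width: 0.5
grasp_force: 4.1
```

Corner 3 is firm. Corner 4 next; I'll press it to confirm the give.

Request:
arm_command:
  series:
    - {"linear": [0, 0, -0.025], "turn": 0}
    - {"linear": [0, -0.035, 0], "turn": 0}
    - {"linear": [0, -0.035, 0], "turn": 0}
    - {"linear": [-0.001, -0.035, 0], "turn": 0}
    - {"linear": [0, -0.035, 0], "turn": 0}
    - {"linear": [0, 0, 0.015], "turn": 0}
    - {"linear": [0, 0, 0.007], "turn": 0}
    - {"linear": [0, 0, 0], "turn": 0}
    - {"linear": [0, 0, 0], "turn": 0}

```text
t: 15.55
ee_pos: [586.7, 114.0, 51.6]
orientation: [3.14, 0.098, -0.002]
ft_force: [-0.5, 0.7, 0.2]
width: 0.8
grasp_force: 0.0
```

Request:
arm_command:
  series:
    - {"linear": [0, 0, 0.001], "turn": 0}
    - {"linear": [0, 0, 0.001], "turn": 0}
    - {"linear": [0, 0, 0], "turn": 0}
    - {"linear": [0, 0, 0], "turn": 0}

```text
t: 15.95
ee_pos: [587.0, 115.0, 50.3]
orientation: [-3.14, -0.1, -0.001]
ft_force: [0.6, -1.2, 0.4]
width: 0.3
grasp_force: 0.2
```

Request:
arm_command:
  series:
    - {"linear": [0, 0, 0.001], "turn": 0}
    - {"linear": [0, 0, 0], "turn": 0}
    - {"linear": [0, 0, 0], "turn": 0}

```text
t: 16.25
ee_pos: [587.0, 115.2, 49.2]
orientation: [-3.14, -0.1, -0.001]
ft_force: [0.6, -1.1, 1.6]
width: 0.3
grasp_force: 0.5
```

It gives softly here. I'll follow it down to its stop.

Request:
arm_command:
  series:
    - {"linear": [0, 0, 0.001], "turn": 0}
    - {"linear": [0, 0, 0.001], "turn": 0}
    - {"linear": [0, 0, 0.001], "turn": 0}
    - {"linear": [0, 0, 0], "turn": 0}
    - {"linear": [0, 0, 0], "turn": 0}

```text
t: 16.75
ee_pos: [587.3, 115.4, 46.3]
orientation: [-3.14, -0.1, -0.001]
ft_force: [2.2, 1.3, 1.8]
width: 0.5
grasp_force: 1.4
```

Request:
arm_command:
  series:
    - {"linear": [0, 0, 0.001], "turn": 0}
    - {"linear": [0, 0, 0.001], "turn": 0}
    - {"linear": [0, 0, 0], "turn": 0}
    - {"linear": [0, 0, 0], "turn": 0}

```text
t: 17.15
ee_pos: [587.4, 115.5, 44.5]
orientation: [-3.14, -0.1, -0.002]
ft_force: [2.0, 3.0, 5.7]
width: 0.6
grasp_force: 2.8
```

Corner 4 rocks: it gave 6 mm at about 3 N, then stopped. Letting it go and moving over shim 4.

Request:
arm_command:
  series:
    - {"linear": [0, 0, -0.01], "turn": 0}
    - {"linear": [0, 0, -0.02], "turn": 0}
    - {"linear": [0, -0.017, 0], "turn": 0}
    - {"linear": [0, -0.017, 0], "turn": 0}
    - {"linear": [-0.001, -0.017, 0], "turn": 0}
    - {"linear": [0, -0.017, 0], "turn": 0}
    - {"linear": [0, 0, 0.02], "turn": 0}
    - {"linear": [0, 0, 0.01], "turn": 0}
    - {"linear": [0, 0, 0], "turn": 0}
    - {"linear": [0, 0, 0], "turn": 0}

```text
t: 18.15
ee_pos: [581.1, 183.1, 43.6]
orientation: [3.14, 0.1, -0.002]
ft_force: [0.1, -0.1, 0.5]
width: 0.8
grasp_force: 0.0
```

```bash
python3 - <<'E'
from h import *
s=shot('scene','scene5.png');d=shot('side','side5.png')
o=[cv2.resize(f['frame'][y-30:y+30,x-30:x+30],(400,400),interpolation=cv2.INTER_NEAREST) for f,x,y in((s,370,230),(d,285,250))]
cv2.imwrite('pics/c6.png',np.hstack(o)); print(ctrl.get_obs()['ee_pos'],ctrl.get_obs()['ft_force'])
E
```

```text
[581.82955313 182.96530225  44.47685152] [ 0.27958008 -0.43774896 -1.0713475 ]
```

View pics/c6.png

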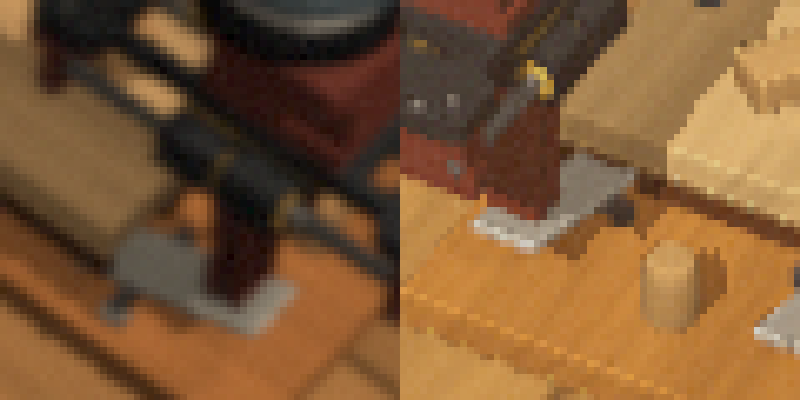

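The tip stands just above shim 4's pad, at crop (240,300) and (525,210), within the strip's width. Pressing now.

Request:
arm_command:
  series:
    - {"linear": [0, 0, 0.003], "turn": 0}
    - {"linear": [0, 0, 0.002], "turn": 0}
    - {"linear": [0, 0, 0.002], "turn": 0}
    - {"linear": [0, 0, 0.002], "turn": 0}
    - {"linear": [0, 0, 0], "turn": 0}

```text
t: 18.75
ee_pos: [581.8, 183.1, 35.1]
orientation: [-3.14, -0.1, -0.001]
ft_force: [0.5, 1.5, 1.2]
width: 0.6
grasp_force: 0.6
```

Request:
arm_command:
  series:
    - {"linear": [0, 0, 0.002], "turn": 0}
    - {"linear": [0, 0, 0.002], "turn": 0}
    - {"linear": [0, 0, 0.002], "turn": 0}
    - {"linear": [0, 0, 0], "turn": 0}

```text
t: 19.15
ee_pos: [581.4, 183.0, 28.7]
orientation: [3.14, 0.1, -0.0]
ft_force: [-0.4, 0.6, 0.5]
width: 0.7
grasp_force: 0.5
```

Request:
arm_command:
  series:
    - {"linear": [0, 0, 0.002], "turn": 0}
    - {"linear": [0, 0, 0.001], "turn": 0}
    - {"linear": [0, 0, 0], "turn": 0}

```text
t: 19.45
ee_pos: [581.4, 182.9, 25.8]
orientation: [3.14, 0.1, -0.001]
ft_force: [0.8, 1.3, 1.3]
width: 0.9
grasp_force: 0.6
```

Request:
arm_command:
  series:
    - {"linear": [0, 0, 0.001], "turn": 0}
    - {"linear": [0, 0, 0.001], "turn": 0}
    - {"linear": [0, 0, 0], "turn": 0}
    - {"linear": [0, 0, 0], "turn": 0}

```text
t: 19.85
ee_pos: [581.4, 183.0, 24.5]
orientation: [-3.14, -0.1, 0.0]
ft_force: [-0.8, 0.9, 6.2]
width: 0.3
grasp_force: 3.3
```

Request:
arm_command:
  series:
    - {"linear": [0, 0, 0.001], "turn": 0}
    - {"linear": [0, 0, 0], "turn": 0}
    - {"linear": [0, 0, 0], "turn": 0}

```text
t: 20.15
ee_pos: [581.5, 183.0, 24.1]
orientation: [-3.14, -0.1, 0.0]
ft_force: [-2.9, 1.2, 13.4]
width: 0.7
grasp_force: 6.6
```

It reached the hard stop at 24.5, as predicted for flat, with 13 N. Drawing back.

Request:
arm_command:
  series:
    - {"linear": [0, 0, -0.01], "turn": 0}
    - {"linear": [0, 0, -0.03], "turn": 0}
    - {"linear": [0, 0, -0.04], "turn": 0}
    - {"linear": [0, 0, -0.04], "turn": 0}
    - {"linear": [0, 0, -0.04], "turn": 0}
    - {"linear": [-0.02, 0.03, -0.04], "turn": 0}
    - {"linear": [-0.02, 0.04, -0.04], "turn": 0}
    - {"linear": [-0.02, 0.04, -0.02], "turn": 0}
    - {"linear": [0, 0.03, 0], "turn": 0}
    - {"linear": [0, 0, 0], "turn": 0}

```text
t: 21.15
ee_pos: [534.3, 45.5, 274.5]
orientation: [3.139, 0.095, 0.002]
ft_force: [-0.4, 0.7, 0.0]
width: 0.1
grasp_force: 0.0
```

Request:
arm_command:
  series:
    - {"linear": [0, 0, 0], "turn": 0}
    - {"linear": [0, 0, 0], "turn": 0}
    - {"linear": [0, 0, 0], "turn": 0}

```text
t: 21.45
ee_pos: [534.6, 49.5, 272.9]
orientation: [-3.14, -0.102, 0.002]
ft_force: [-0.2, -0.3, 0.0]
width: 0.7
grasp_force: 0.0
```

```bash
python3 - <<'E'
from h import *
w=shot('wrist','w2.png');s=shot('side','side6.png')
cv2.imwrite('pics/c7.png',np.hstack([cv2.resize(w['frame'],(480,300)),cv2.resize(s['frame'][190:290,245:345],(300,300))])); print(ctrl.get_obs()['ee_pos'],ctrl.get_obs()['ft_force'])
E
```

```text
[534.62835297  49.39494297 273.02253993] [ 0.59730602 -0.73196126  0.36961546]
```

View pics/c7.png

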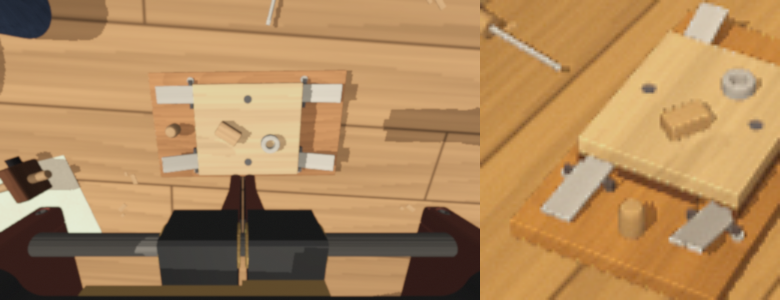

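The side crop shows shim 4 lying flat at (577,190) and shim 1 still raised at (703,228). The bush, offcut and plug haven't moved, and the arm is clear. Handing in.

```bash
python3 -c "
from workcell import ctrl
print(ctrl.close_job())"
```

```text
the job is handed in; nothing more can be done
None
```

Corner 4 was the one that rocked (corners 1–3 were firm); I pressed shim 4 down to its hard stop, left the other three shims alone, drew the arm clear and handed the job in at about 21.5 s.

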